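Take the castor wheel pack off its display peg

TASK

Take the pack with the round castor wheel off its pegboard peg: hold it by the header at its top, lift it a little so that the peg's upturned tip passes through the hang window, and slide it off without yanking on the peg. Then lower it, not drop it, into the narrow grey steel bin and leave it standing upright on the bin's floor, header up. Leave the other pack, with the steel hinge, hanging where it is.

Things in the scene. Friction and masses are not known exactly. Their poses are not given: they have to be found in the camera images.
- wheel_pack: Brown card pack with a round black castor wheel on both faces, 150 g, 70 wide (y), 176 high (z); origin: centre of underside. Body 30 thick to z 88 mm, card 10 thick on to 108; then a window 34 x 34 (z 108 to 142); on top a solid header 10 thick (z 142 to 176): grip it there. Window's upper edge rests on the peg, 70 to 84 mm off the board; x within 5 degrees of the peg.
- hinge_pack: Leave this one: brown card pack on the other peg, same size, shape and origin as the castor pack, but with a long rectangular steel hinge (two leaves 22 x 78 mm) on its faces instead of the round wheel.
- board: White pegboard 340 wide, 200 high, fixed; origin on the bench below its front face, x = where pegs point. Wire pegs 6 thick at y = -75 and +75 mm, axis 185 high, level to x 140, then bent up to x 153, tip top 17 above axis. Hung packs: underside 46 mm up. A pack lifted 14 to 28 mm (best 21) from hanging slides past the tip; its origin is free beyond x 170. Rigid.
- bin: Narrow open grey steel bin with a paper label, fixed to the bench left or right of the board (a dark can 64 x 150 mm high stands on the other side). Outside 66 (x) x 110 (y) x 60 mm high, walls and floor 3 mm, inside 60 x 104; origin: centre of its underside. The pack fits standing, its thickness along the bin's x.
There are look-alikes about, which are no part of the job. Leave any red or white look-alike of the wheel_pack alone.

How it is judged:
By the outcome, as a careful person would: the job done as asked, in the order asked, and still so for the second after the job is handed in, with the robot touching nothing.
It also fails if it takes over 45 s, if anything falls off the work surface, if the arm or the gripper's body presses on something with over 40 N, if the wrist force passes 120 N, or if a joint passes its speed limit or range.

ROBOT

A 6-joint arm with a two-finger parallel gripper is mounted at the origin on the work surface. World frame = base frame: x ahead of the robot, y to its left, z up, the work surface at z = 0. Lengths are in m, angles in rad, forces in N, time in s.
With the tool pointing down it reaches from about 0.35 to 0.975 m from the base axis. Payload 4.9 kg.
Tool frame: the origin (TCP) lies at the very end of the fingers, on their centre line; the grasp point (between the pads) lies 19 mm behind it (bot.grip_depth is the distance from the TCP to the grasp point, in m); z points along the fingers, y is the line along which they close (so a half turn about z gives the same grasp; the last joint's range is limited). The gripper opens to 85 mm and grips with 20 to 120 N. Pads are 22 mm wide; open, the fingers measure 114 mm over their backs; the gripper's body (76 mm by 85 mm) begins 54 mm behind the grasp point. The pads swing forward as they close: fully open they stand 13 mm farther back than shut.
Start: joints at [-1.259, 0.053, 1.613, -0, 1.476, -0.119], TCP at [0.261, -0.568, 0.231] pointing down, gripper open.
Joint ranges: [-3.01, 3.01], [-1.01, 2.22], [0.06, 2.58], [-1.02, 4.17], [0.09, 2.62], [-3.14, 3.14]. Speed limits (rad/s): [2.57, 2.57, 3.14, 3.14, 3.14, 3.14].

INTERFACE

Orientations are given as a unit quaternion [x, y, z, w].
In Python, from station import bot gives the robot as it stands.
- The arm moves only by the tool carry_out, never from a script. Its argument "targets" is a list of rows, each an object of numbers: "tx", "ty", "tz": the shift along the tool's x, y, z in units of 25 mm (1.0 is 25 mm); "roll": the turn about the tool's z in units of 8 degrees (1.0 is 8 degrees); "grip": the closure, from 0 (fully open) to 1 (shut). In form: [{"tx": .., "ty": .., "tz": .., "roll": .., "grip": ..}, ...]. A call has 1 to 12 rows; each row shifts and turns the commanded pose from where the row before left it, along the tool's axes as they then stand; what a row does not reach is not made up. A row lasts 1/8 s, in which the tool goes at most 62.5 mm and 10.7 degrees, less where a joint would pass 70% of its speed; a pose out of reach is approached as far as the arm can. A call is refused whole if a number of a shift passes 1 or a number of a turn 1, either way. A call with a gripper value outside its range is refused whole. The fingers move at their own pace and stop on an object; "grip_force" is the grip in N (left out, the last holds). Time passes only in rows, so rows that do not move let the fingers close. It gives the time, the measured TCP pose, the force, the opening and the grip force at its end, in the units of the state.
- bot.get_obs(): the state, without advancing time (a new reading comes with each control period).
- bot.get_image(name): name is "side" or "top"; returns the picture (400x640x3 uint8, red, green, blue); there is no depth.
- bot.camera_params(name): a dict with "mtx" (3x3 intrinsics, pixels), "R" (3x3) and "t" (3): a world point X has camera coordinates R X + t. Camera axes: x right, y down, z forward; pixel columns grow to the right and rows downward; lengths in m; the calibration is good to about 2 mm. A picture is of the moment at which its call begins. camera_params takes no time and is no camera call.
- bot.job_done(): hands the job in; it is judged then, once.
The state is a dict: "time": time; "joint_positions": joint angles; "qvel": joint speeds; "joint_torque": joint torques, N m; "tcp_pos": TCP position; "ee_rot": TCP orientation; "force": force on the tool from outside, world axes, zero at the start; "moment": the same for the moment, N m; "opening": finger opening in m; "grip_force": force on a finger pad.
Only numpy, scipy, OpenCV 4.12 (cv2) and the standard library are available. Lean on these libraries where they do the work, as an engineer would, in place of code of your own. Each camera call takes 0.05 s, during which the arm holds its last target. There are 200 camera calls.

## Working session

There is one attempt and no reset: what is moved stays moved. The work goes in short steps, Python scripts to look and compute and a tool call to move; the robot and the scene stay as the last step left them, time stands still between calls to the robot, and variables do not carry over. Pictures are saved under pics/ and viewed, at most 10 in all, crops included, and the job is handed in when it is done.

Besides the shell and the picture viewer there is one more tool, called by a JSON object that holds its "api" and its "payload", one argument or row to a line. carry_out: Moves the arm, as the interface text tells. Its arguments: {"type":"object","properties":{"targets":{"type":"array","items":{"type":"object","properties":{"tx":{"type":"number"},"ty":{"type":"number"},"tz":{"type":"number"},"roll":{"type":"number"},"grip":{"type":"number"}}}},"grip_force":{"type":"number"}},"required":["targets"]}

```bash
mkdir -p pics
cat > h.py <<'E'
import numpy as np, cv2
from station import bot
def P(n):
    c=bot.camera_params(n); return np.array(c["mtx"]),np.array(c["R"]),np.array(c["t"])
def ray(n,uv):
    K,R,t=P(n); d=R.T@np.linalg.inv(K)@np.array([uv[0],uv[1],1.]); return -R.T@t,d
def plane(n,uv,z):
    o,d=ray(n,uv); return o+d*(z-o[2])/d[2]
def proj(n,X):
    K,R,t=P(n); p=K@(R@np.array(X)+t); return p[:2]/p[2]
def two(uv1,uv2,a="side",b="top"):
    o1,d1=ray(a,uv1);o2,d2=ray(b,uv2)
    s=np.linalg.lstsq(np.c_[d1,-d2],o2-o1,rcond=None)[0]
    p,q=o1+s[0]*d1,o2+s[1]*d2
    return (p+q)/2,np.linalg.norm(p-q)
E
python3 - <<'E'
from h import *
for n in("side","top"):
    im=bot.get_image(n); cv2.imwrite(f"pics/{n}0.png",im[:,:,::-1])
    K,R,t=P(n); print(n,(-R.T@t).round(3),R.round(2).tolist(),K.round(0).tolist())
print(bot.get_obs())
E
```

```text
side [-0.012  0.718  0.761] [[-0.82, -0.57, 0.0], [-0.36, 0.51, -0.79], [0.44, -0.65, -0.62]] [[433.0, 0.0, 325.0], [0.0, 433.0, 197.0], [0.0, 0.0, 1.0]]
top [0.398 0.01  1.06 ] [[-0.01, -1.0, 0.02], [-1.0, 0.01, -0.09], [0.09, -0.02, -1.0]] [[373.0, 0.0, 313.0], [0.0, 373.0, 204.0], [0.0, 0.0, 1.0]]
{'time': 0.1, 'joint_positions': array([-1.25900458e+00,  5.33066383e-02,  1.61418110e+00,  6.38528144e-06,
        1.47600607e+00, -1.19012824e-01]), 'qvel': array([ 4.87932537e-04, -1.35262801e-03, -2.68896668e-03,  6.55003625e-04,
        5.49659784e-04,  8.75391534e-05]), 'joint_torque': array([ 6.11625292e-04, -3.94907463e+01, -3.71363032e+01, -1.05640179e-04,
        3.93429204e-03,  6.22088301e-07]), 'tcp_pos': array([ 0.26081816, -0.56734454,  0.23016159]), 'ee_rot': array([ 9.76890112e-01,  2.13740041e-01, -8.83207404e-05, -9.46472641e-04]), 'force': array([-0.42226962,  1.22997175, -0.54923665]), 'moment': array([-0.06120553,  0.06237107,  0.00834973]), 'grip_force': 0.0, 'opening': 0.08549825627967304}
```

View pics/side0.png

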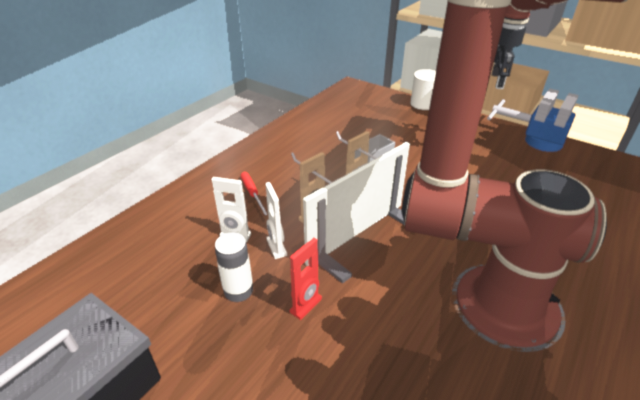

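View pics/top0.png

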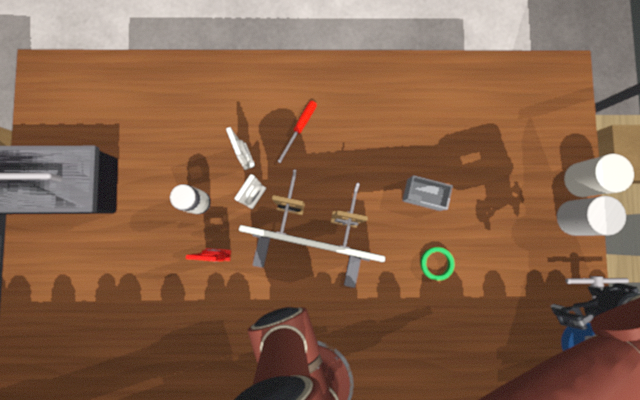

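Side view: the board is seen from behind, with the tops of two brown packs at about (313,180) and (358,148). The grey bin is behind the board at about (380,147).
Top view: the brown packs are at (289,205) and (350,218), the bin at (428,192), the can at (189,199), and the white and red look-alikes at (240,148), (250,190) and (208,256). Next I'll enlarge the two brown ones to tell wheel from hinge.

Run:
```python
from h import *
s=cv2.imread("pics/side0.png");t=cv2.imread("pics/top0.png")
a=cv2.resize(s[120:220,270:400],(780,600)[:2],interpolation=cv2.INTER_CUBIC)[:, :]
a=cv2.resize(s[120:225,280:400],(400,350),interpolation=cv2.INTER_CUBIC)
b=cv2.resize(t[165:235,260:380],(400,233),interpolation=cv2.INTER_CUBIC)
o=np.zeros((600,800,3),np.uint8)
o[:350,:400]=a;o[:233,400:]=b
o[240:590,400:800]=cv2.resize(t[170:215,395:460],(400,350),interpolation=cv2.INTER_CUBIC)
# brown masks, top view
hsv=cv2.cvtColor(t,cv2.COLOR_BGR2HSV)
for p in [(289,205),(281,204),(350,218),(337,217),(360,220),(428,192),(300,120),(310,241),(420,150)]: print(p,hsv[p[1],p[0]],t[p[1],p[0]])
cv2.imwrite("pics/crop0.png",o)
# pixel predictions
for z in(0.0,0.06,0.2,0.222):
  print(z,[plane("top",p,z).round(3).tolist() for p in[(289,205),(350,218),(428,192),(240,229),(384,260)]])
```

```text
(289, 205) [ 14  80 125] [ 86 104 125]
(281, 204) [ 17 116 108] [ 59  87 108]
(350, 218) [ 14  61 133] [101 116 133]
(337, 217) [ 17 112 112] [ 63  90 112]
(360, 220) [ 16 116 117] [ 64  92 117]
(428, 192) [110   5 163] [163 161 160]
(300, 120) [  2 227 243] [ 27  41 243]
(310, 241) [ 30  11 200] [191 200 200]
(420, 150) [ 10 148 105] [ 44  64 105]
0.0 [[0.49, 0.058, 0.0], [0.452, -0.116, 0.0], [0.526, -0.342, 0.0], [0.423, 0.196, 0.0], [0.333, -0.21, 0.0]]
0.06 [[0.485, 0.055, 0.06], [0.449, -0.109, 0.06], [0.518, -0.322, 0.06], [0.422, 0.186, 0.06], [0.337, -0.198, 0.06]]
0.2 [[0.473, 0.049, 0.2], [0.442, -0.092, 0.2], [0.502, -0.275, 0.2], [0.418, 0.161, 0.2], [0.345, -0.169, 0.2]]
0.222 [[0.471, 0.048, 0.222], [0.441, -0.089, 0.222], [0.499, -0.268, 0.222], [0.418, 0.157, 0.222], [0.346, -0.164, 0.222]]
```

View pics/crop0.png

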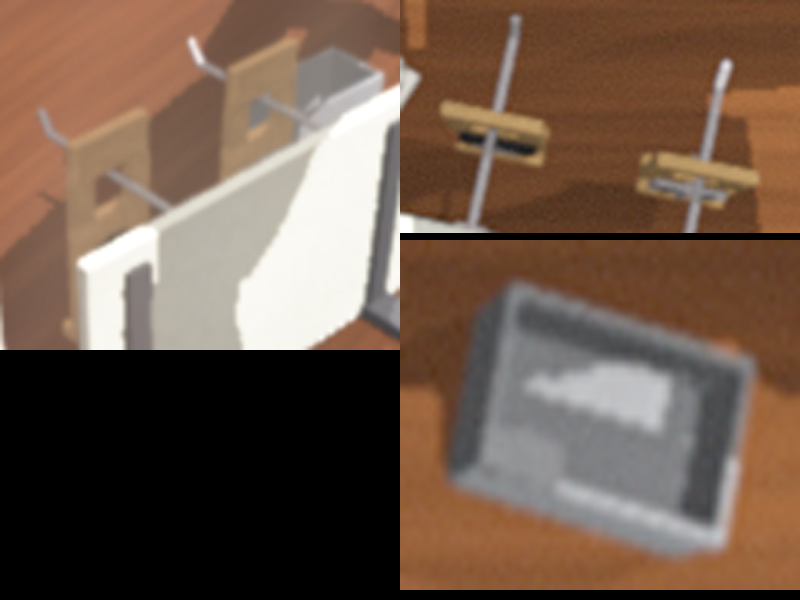

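The left brown pack in the top view (289,205), which is the near one in the side view (313,180), has a black disc on its face, so it is the castor pack. The other one (350,218) shows grey steel, so it is the hinge pack. The white ones at (240,148) and (250,190) and the red one at (208,256) are look-alikes and are excluded. Next I'll measure the castor pack, board and bin.

Run:
```python
from h import *
t=cv2.imread("pics/top0.png"); hsv=cv2.cvtColor(t,cv2.COLOR_BGR2HSV).astype(int)
yaw=lambda a,b:np.degrees(np.arctan2(*(a-b)[[1,0]]))-90
def edge(mask,u0,u1,v0,v1,first=True):
    pts=[]
    for u in range(u0,u1):
        v=np.where(mask[v0:v1,u])[0]
        if len(v): pts.append((u,v0+(v[0]-.5 if first else v[-1]+.5)))
    return np.array(pts,float)
def line(pts):
    vx,vy,x,y=cv2.fitLine(pts.astype(np.float32),cv2.DIST_HUBER,0,.01,.01).ravel(); return lambda u:(u,y+(u-x)*vy/vx)
# card: yellowish brown (hue>=13,sat<150)
card=(hsv[:,:,0]>=13)&(hsv[:,:,0]<25)&(hsv[:,:,1]<150)&(hsv[:,:,1]>55)&(hsv[:,:,2]>85)
for nm,(u0,u1,v0,v1) in dict(L=(268,312,188,222),R=(328,372,203,235)).items():
    m=np.zeros_like(card);m[v0:v1,u0:u1]=card[v0:v1,u0:u1]
    n,l,st,c=cv2.connectedComponentsWithStats(m.astype(np.uint8)); k=1+st[1:,4].argmax(); print(nm,st[k],c[k])
    m=l==k; uu=np.where(m.any(0))[0]
    e=edge(m,uu[0]+3,uu[-1]-2,v0,v1); e=e[abs(e[:,1]-np.median(e[:,1]))<6]; f=line(e)
    a,b=[plane("top",f(u),.222) for u in(uu[0]-.5,uu[-1]+.5)]
    print(" far top edge",a.round(4),b.round(4),"len",np.linalg.norm(a-b).round(4),"yaw",yaw(a,b).round(2))
    y=np.radians(yaw(a,b)); print(" header centre",((a+b)/2-.005*np.array([np.cos(y),np.sin(y),0])).round(4))
# side check corners of castor header
for s_,t_ in (((300.4,164.4),(272.9,195.9)),((323.5,153),(304.4,201.6))): print("tri",two(s_,t_))
# board front edge (bright)
w=(hsv[:,:,1]<40)&(hsv[:,:,2]>150)
e=edge(w,242,383,222,268); f=line(e); a,b=plane("top",f(239),.2),plane("top",f(385.5),.2)
print("board",a.round(4),b.round(4),np.linalg.norm(a-b).round(4),yaw(a,b).round(2))
# pegs at z .185: tip and near board from picture
for p in[((294,171),(282,231)),((357,185),(344,247))]:
    q=[plane("top",p[0],.2),plane("top",p[1],.185)];print("peg",q[0].round(3),q[1].round(3))
# bin
g=((hsv[:,:,1]<45)&(hsv[:,:,2]>50)).astype(np.uint8); m=np.zeros_like(g); m[165:220,395:465]=g[165:220,395:465]
m=cv2.morphologyEx(m,cv2.MORPH_OPEN,np.ones((3,3)))
c=max(cv2.findContours(m,0,cv2.CHAIN_APPROX_NONE)[0],key=cv2.contourArea); r=cv2.minAreaRect(c); print("bin px",r)
# rim corners picked in the crop
rim=[(395+(x-400)*65/400,170+(y-240)*45/350) for x,y in((510,283),(755,360),(722,548),(452,482))]
R=[plane("top",p,.06) for p in rim]; print("rim",np.round(rim,1).tolist(),[p.round(3).tolist() for p in R]); 
print("sides",[np.linalg.norm(R[i]-R[i-1]).round(3) for i in range(4)],"ctr",np.mean(R,0).round(4),"yaw",yaw(R[0],R[1]),yaw(R[3],R[2]))
# white look-alikes
for p in((265,180),(252,207),(236,190),(228,128),(254,166)): print("white",p,plane("top",p,.1).round(3))
```

```text
L [271 194  35  22 333] [289.27327327 203.11411411]
 far top edge [0.4971 0.0894 0.222 ] [0.4807 0.0105 0.222 ] len 0.0805 yaw -11.73
 header centre [0.484 0.051 0.222]
R [330 210  39  18 380] [347.50263158 217.38421053]
 far top edge [ 0.4626 -0.0434  0.222 ] [ 0.4475 -0.1313  0.222 ] len 0.0892 yaw -9.75
 header centre [ 0.4502 -0.0865  0.222 ]
tri (array([0.49123742, 0.08372147, 0.21742854]), np.float64(0.002391482926451229))
tri (array([0.47792004, 0.01235291, 0.21537364]), np.float64(0.002719210096876797))
board [0.4288 0.1634 0.2   ] [ 0.3547 -0.1722  0.2   ] 0.3437 -12.46
peg [0.552 0.037 0.2  ] [0.413 0.066 0.185]
peg [ 0.519 -0.11   0.2  ] [ 0.375 -0.079  0.185]
bin px ((427.52947998046875, 192.8823699951172), (45.59669494628906, 27.649059295654297), 14.03624439239502)
rim [[412.9, 175.5], [452.7, 185.4], [447.3, 209.6], [403.4, 201.1]] [[0.564, -0.282, 0.06], [0.536, -0.39, 0.06], [0.47, -0.373, 0.06], [0.494, -0.254, 0.06]]
sides [np.float64(0.075), np.float64(0.112), np.float64(0.068), np.float64(0.121)] ctr [ 0.516  -0.3249  0.06  ] yaw -14.36089921192874 -11.29974152234351
white (265, 180) [0.547 0.115 0.1  ]
white (252, 207) [0.477 0.148 0.1  ]
white (236, 190) [0.521 0.19  0.1  ]
white (228, 128) [0.685 0.213 0.1  ]
white (254, 166) [0.584 0.144 0.1  ]
```

Castor pack centre is about (0.483, 0.050), yaw −12°. That puts it 77 mm off the board and on the y=+75 peg, which agrees with what was given. First I'll raise the tool and turn it.

{"api": "carry_out", "payload": {
  "targets": [
    {"tz": -1, "roll": -1},
    {"tz": -1, "roll": -1},
    {"tz": -1, "roll": -1},
    {"tz": -0.8, "roll": -1},
    {"roll": -1},
    {"roll": -1},
    {"roll": -0.66},
    {}
  ]
}}

```text
invalid input
```

```bash
cat >> h.py <<'E'
from scipy.spatial.transform import Rotation as Ro
def togo(x,y,z,yawy=None):
    o=bot.get_obs(); M=Ro.from_quat(o["ee_rot"]).as_matrix()
    d=M.T@(np.array([x,y,z])-o["tcp_pos"])/.025
    a=np.degrees(np.arctan2(M[1,1],M[0,1]))
    print("tcp",o["tcp_pos"].round(4),"tool z",M[:,2].round(3),"y yaw",a.round(2),"F",o["force"].round(1),"open",o["opening"].round(4),"t",round(o["time"],2))
    print("togo units tx,ty,tz",d.round(2), "roll units",None if yawy is None else round((a-yawy)/8,2))
E
python3 - <<'E'
from h import *
togo(.483,.050,.30,-12)
E
```

```text
Traceback (most recent call last):
  File "h.py", line 21, in togo
    print("tcp",o["tcp_pos"].round(4),"tool z",M[:,2].round(3),"y yaw",a.round(2),"F",o["force"].round(1),"open",o["opening"].round(4),"t",round(o["time"],2))
                                                                                                                 ^^^^^^^^^^^^^^^^^^
AttributeError: 'float' object has no attribute 'round'
```

{"api": "carry_out", "payload": {
  "targets": [
    {"tx": 0, "ty": 0, "tz": -1, "roll": -1, "grip": 0},
    {"tx": 0, "ty": 0, "tz": -1, "roll": -1, "grip": 0},
    {"tx": 0, "ty": 0, "tz": -1, "roll": -1, "grip": 0},
    {"tx": 0, "ty": 0, "tz": -0.8, "roll": -1, "grip": 0},
    {"tx": 0, "ty": 0, "tz": 0, "roll": -1, "grip": 0},
    {"tx": 0, "ty": 0, "tz": 0, "roll": -1, "grip": 0},
    {"tx": 0, "ty": 0, "tz": 0, "roll": -0.66, "grip": 0},
    {"tx": 0, "ty": 0, "tz": 0, "roll": 0, "grip": 0}
  ]
}}

```text
time: 1.1
tcp_pos: [0.2609, -0.5677, 0.3256]
ee_rot: [0.778, 0.629, 0.0, -0.001]
force: [-0.0, 0.2, -0.2]
opening: 0.0854
grip_force: 0.0
```

```bash
sed -i 's/o\["opening"\].round(4)/round(o["opening"],4)/' h.py
python3 - <<'E'
from h import *
togo(.483,.050,.30,-12)
E
```

```text
tcp [ 0.2609 -0.5677  0.3256] tool z [-0.     0.001 -1.   ] y yaw -12.1 F [-0.   0.2 -0.2] open 0.0854 t 1.1
togo units tx,ty,tz [26.02  3.51  1.05] roll units -0.01
```

{"api": "carry_out", "payload": {
  "targets": [
    {"tx": 1, "ty": 0.3, "tz": 0, "roll": 0, "grip": 0},
    {"tx": 1, "ty": 0.3, "tz": 0, "roll": 0, "grip": 0},
    {"tx": 1, "ty": 0.3, "tz": 0, "roll": 0, "grip": 0},
    {"tx": 1, "ty": 0.3, "tz": 0, "roll": 0, "grip": 0},
    {"tx": 1, "ty": 0.3, "tz": 0, "roll": 0, "grip": 0},
    {"tx": 1, "ty": 0.3, "tz": 0, "roll": 0, "grip": 0},
    {"tx": 1, "ty": 0.3, "tz": 0, "roll": 0, "grip": 0},
    {"tx": 1, "ty": 0.3, "tz": 0, "roll": 0, "grip": 0},
    {"tx": 1, "ty": 0.3, "tz": 0, "roll": 0, "grip": 0},
    {"tx": 1, "ty": 0.3, "tz": 0, "roll": 0, "grip": 0},
    {"tx": 1, "ty": 0.3, "tz": 0, "roll": 0, "grip": 0},
    {"tx": 1, "ty": 0.2, "tz": 0, "roll": 0, "grip": 0}
  ]
}}

```text
time: 2.6
tcp_pos: [0.4097, -0.2907, 0.3264]
ee_rot: [0.777, 0.629, 0.0, 0.0]
force: [0.4, 0.0, -0.8]
opening: 0.0854
grip_force: 0.0
```

{"api": "carry_out", "payload": {
  "targets": [
    {"tx": 1, "ty": 0, "tz": 0, "roll": 0, "grip": 0},
    {"tx": 1, "ty": 0, "tz": 0, "roll": 0, "grip": 0},
    {"tx": 1, "ty": 0, "tz": 0, "roll": 0, "grip": 0},
    {"tx": 1, "ty": 0, "tz": 0, "roll": 0, "grip": 0},
    {"tx": 1, "ty": 0, "tz": 0, "roll": 0, "grip": 0},
    {"tx": 1, "ty": 0, "tz": 0, "roll": 0, "grip": 0},
    {"tx": 1, "ty": 0, "tz": 0, "roll": 0, "grip": 0},
    {"tx": 1, "ty": 0, "tz": 0, "roll": 0, "grip": 0},
    {"tx": 1, "ty": 0, "tz": 0, "roll": 0, "grip": 0},
    {"tx": 1, "ty": 0, "tz": 0, "roll": 0, "grip": 0},
    {"tx": 1, "ty": 0, "tz": 0, "roll": 0, "grip": 0},
    {"tx": 1, "ty": 0, "tz": 0, "roll": 0, "grip": 0}
  ]
}}

```text
time: 4.1
tcp_pos: [0.4712, 0.0026, 0.3264]
ee_rot: [0.777, 0.629, 0.0, 0.0]
force: [-0.9, -0.8, 0.6]
opening: 0.0858
grip_force: 0.0
```

{"api": "carry_out", "payload": {
  "targets": [
    {"tx": 1, "ty": 0, "tz": 0.5, "roll": 0, "grip": 0},
    {"tx": 1, "ty": 0, "tz": 0.5, "roll": 0, "grip": 0},
    {"tx": 0, "ty": 0, "tz": 0, "roll": 0, "grip": 0},
    {"tx": 0, "ty": 0, "tz": 0, "roll": 0, "grip": 0}
  ]
}}

```text
time: 4.6
tcp_pos: [0.4819, 0.0497, 0.3018]
ee_rot: [0.777, 0.629, 0.0, 0.0]
force: [-0.0, 0.6, -0.2]
opening: 0.0854
grip_force: 0.0
```

Run:
```python
from h import *
togo(.483,.050,.194,-12)
s=bot.get_image("side")[:,:,::-1];t=bot.get_image("top")[:,:,::-1]
o=np.zeros((600,800,3),np.uint8)
o[:420,:400]=cv2.resize(s[60:228,250:410],(400,420),interpolation=cv2.INTER_CUBIC)
o[:,400:]=cv2.resize(t[120:270,240:340],(400,600),interpolation=cv2.INTER_CUBIC)
cv2.imwrite("pics/crop1.png",o)
```

```text
tcp [0.4819 0.0497 0.3018] tool z [ 0.001 -0.    -1.   ] y yaw -12.01 F [-0.   0.6 -0.2] open 0.0854 t 4.6
togo units tx,ty,tz [0.02 0.04 4.31] roll units -0.0
```

View pics/crop1.png

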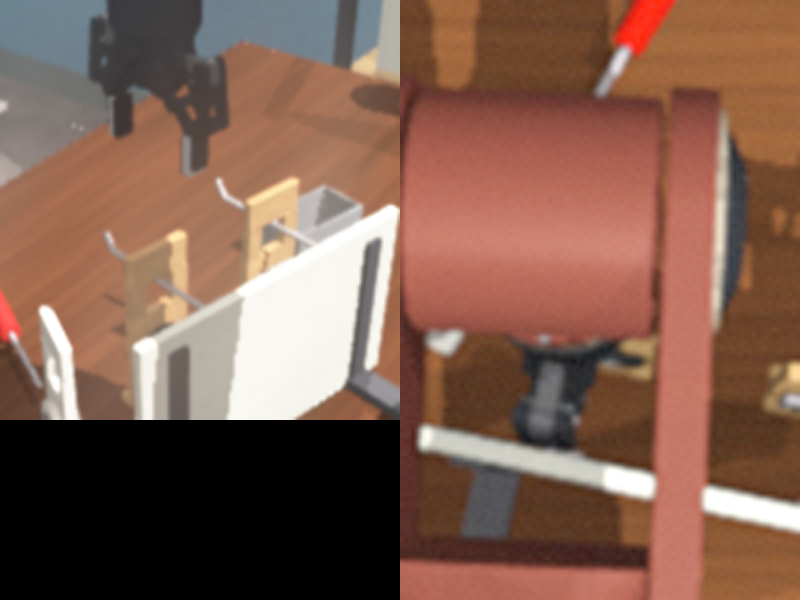

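The gripper is above the castor pack's header, with the fingers straddling it along the peg. I'll descend.

{"api": "carry_out", "payload": {
  "targets": [
    {"tx": 0, "ty": 0, "tz": 0.8, "roll": 0, "grip": 0},
    {"tx": 0, "ty": 0, "tz": 0.8, "roll": 0, "grip": 0},
    {"tx": 0, "ty": 0, "tz": 0.8, "roll": 0, "grip": 0},
    {"tx": 0, "ty": 0, "tz": 0.6, "roll": 0, "grip": 0},
    {"tx": 0, "ty": 0, "tz": 0.4, "roll": 0, "grip": 0},
    {"tx": 0, "ty": 0, "tz": 0.4, "roll": 0, "grip": 0},
    {"tx": 0, "ty": 0, "tz": 0.4, "roll": 0, "grip": 0},
    {"tx": 0, "ty": 0, "tz": 0, "roll": 0, "grip": 0},
    {"tx": 0, "ty": 0, "tz": 0, "roll": 0, "grip": 0}
  ]
}}

```text
time: 5.82
tcp_pos: [0.4824, 0.0496, 0.1968]
ee_rot: [0.777, 0.629, 0.0, 0.0]
force: [0.2, -0.4, -0.1]
opening: 0.0854
grip_force: 0.0
```

Run:
```python
from h import *
togo(.483,.050,.194,-12)
s=bot.get_image("side")[:,:,::-1]
cv2.imwrite("pics/crop2.png",cv2.resize(s[100:220,270:390],(600,600),interpolation=cv2.INTER_CUBIC))
```

```text
tcp [0.4824 0.0496 0.1968] tool z [ 0.001 -0.    -1.   ] y yaw -12.04 F [ 0.2 -0.4 -0.1] open 0.0854 t 5.83
togo units tx,ty,tz [0.02 0.02 0.11] roll units -0.0
```

View pics/crop2.png

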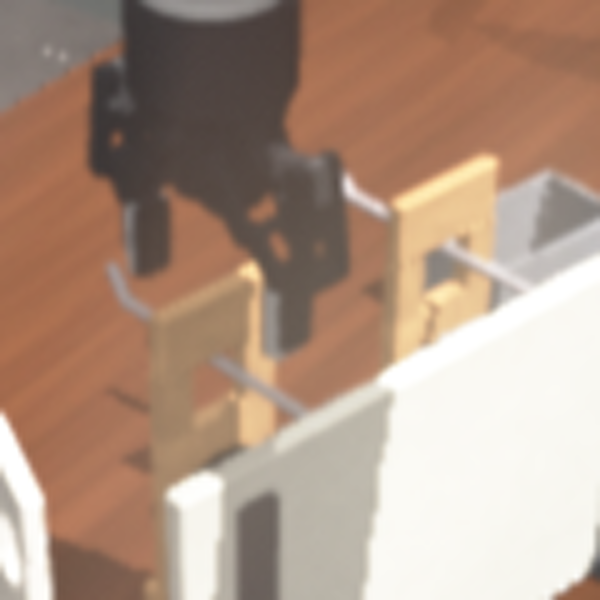

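The fingers straddle the header, one on each side, and nothing touches. I'll close.

{"api": "carry_out", "payload": {
  "targets": [
    {"tx": 0, "ty": 0, "tz": 0.1, "roll": 0, "grip": 0.4},
    {"tx": 0, "ty": 0, "tz": 0, "roll": 0, "grip": 0.6},
    {"tx": 0, "ty": 0, "tz": 0, "roll": 0, "grip": 0.75},
    {"tx": 0, "ty": 0, "tz": 0, "roll": 0, "grip": 0.85},
    {"tx": 0, "ty": 0, "tz": 0, "roll": 0, "grip": 1},
    {"tx": 0, "ty": 0, "tz": 0, "roll": 0, "grip": 1},
    {"tx": 0, "ty": 0, "tz": 0, "roll": 0, "grip": 1},
    {"tx": 0, "ty": 0, "tz": 0, "roll": 0, "grip": 1}
  ],
  "grip_force": 40
}}

```text
time: 6.88
tcp_pos: [0.4822, 0.0496, 0.1939]
ee_rot: [0.777, 0.629, 0.0, 0.0]
force: [-0.5, -0.3, 0.3]
opening: 0.0091
grip_force: 42.4
```

Gripped: the opening is 9 mm on a 10 mm header. I'll lift 21 mm.

{"api": "carry_out", "payload": {
  "targets": [
    {"tx": 0, "ty": 0, "tz": -0.2, "roll": 0, "grip": 1},
    {"tx": 0, "ty": 0, "tz": -0.3, "roll": 0, "grip": 1},
    {"tx": 0, "ty": 0, "tz": -0.34, "roll": 0, "grip": 1},
    {"tx": 0, "ty": 0, "tz": 0, "roll": 0, "grip": 1},
    {"tx": 0, "ty": 0, "tz": 0, "roll": 0, "grip": 1}
  ]
}}

```text
time: 7.5
tcp_pos: [0.4821, 0.0496, 0.2148]
ee_rot: [0.777, 0.629, -0.0, -0.0]
force: [0.4, 0.7, -1.8]
opening: 0.0095
grip_force: 42.1
```

Run:
```python
from h import *
togo(.483+.1,.050-.0213,.215,-12)
s=bot.get_image("side")[:,:,::-1]
cv2.imwrite("pics/crop3.png",cv2.resize(s[100:220,270:390],(600,600),interpolation=cv2.INTER_CUBIC))
```

```text
tcp [0.4821 0.0496 0.2148] tool z [-0.  0. -1.] y yaw -12.04 F [ 0.4  0.7 -1.8] open 0.0095 t 7.5
togo units tx,ty,tz [ 0.02  4.12 -0.01] roll units -0.0
```

View pics/crop3.png

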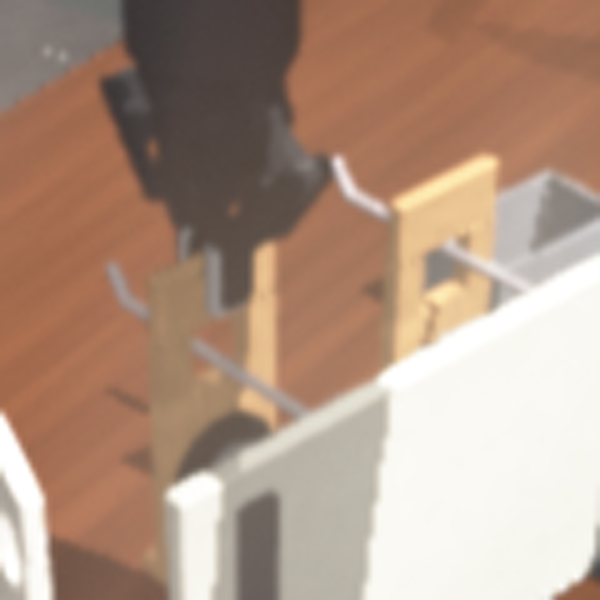

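It is lifted 21 mm. The round wheel is now plainly visible at (235,450), and the peg runs through the middle of the window. I'll slide it out.

{"api": "carry_out", "payload": {
  "targets": [
    {"tx": 0, "ty": 0.3, "tz": 0, "roll": 0, "grip": 1},
    {"tx": 0, "ty": 0.5, "tz": 0, "roll": 0, "grip": 1},
    {"tx": 0, "ty": 0.5, "tz": 0, "roll": 0, "grip": 1},
    {"tx": 0, "ty": 0.5, "tz": 0, "roll": 0, "grip": 1},
    {"tx": 0, "ty": 0.3, "tz": 0, "roll": 0, "grip": 1}
  ]
}}

```text
time: 8.18
tcp_pos: [0.5344, 0.0384, 0.2146]
ee_rot: [0.777, 0.629, -0.0, -0.0]
force: [-0.1, -0.2, -1.6]
opening: 0.0094
grip_force: 42.0
```

{"api": "carry_out", "payload": {
  "targets": [
    {"tx": 0, "ty": 0.3, "tz": 0, "roll": 0, "grip": 1},
    {"tx": 0, "ty": 0.4, "tz": 0, "roll": 0, "grip": 1},
    {"tx": 0, "ty": 0.5, "tz": 0, "roll": 0, "grip": 1},
    {"tx": 0, "ty": 0.5, "tz": 0, "roll": 0, "grip": 1},
    {"tx": 0, "ty": 0.5, "tz": 0, "roll": 0, "grip": 1},
    {"tx": 0, "ty": 0.4, "tz": 0, "roll": 0, "grip": 1},
    {"tx": 0, "ty": 0.3, "tz": 0, "roll": 0, "grip": 1},
    {"tx": 0, "ty": 0, "tz": 0, "roll": 0, "grip": 1}
  ]
}}

```text
time: 9.18
tcp_pos: [0.6047, 0.0234, 0.2147]
ee_rot: [0.777, 0.629, -0.0, -0.0]
force: [0.2, 0.7, -1.9]
opening: 0.0096
grip_force: 42.1
```

Run:
```python
from h import *
togo(.516,-.325,.30,-13)
s=bot.get_image("side")[:,:,::-1];t=bot.get_image("top")[:,:,::-1]; cv2.imwrite("pics/top4.png",t)
o=np.zeros((600,800,3),np.uint8)
o[:400,:400]=cv2.resize(s[90:230,250:390],(400,400),interpolation=cv2.INTER_CUBIC)
o[:,400:]=cv2.resize(t[167:227,405:445],(400,600),interpolation=cv2.INTER_CUBIC)[:, :]
o[:400,400:]=cv2.resize(t[168:218,400:460],(400,333),interpolation=cv2.INTER_CUBIC).repeat(1,0)[:333] if False else o[:400,400:]
o[:,400:]=0; o[:400,400:]=cv2.resize(t[165:221,400:456],(400,400),interpolation=cv2.INTER_CUBIC)
cv2.imwrite("pics/crop4.png",o)
```

```text
tcp [0.6047 0.0234 0.2147] tool z [-0.  0. -1.] y yaw -12.04 F [ 0.2  0.7 -1.9] open 0.0096 t 9.18
togo units tx,ty,tz [-14.37  -0.56  -3.41] roll units 0.12
```

View pics/crop4.png

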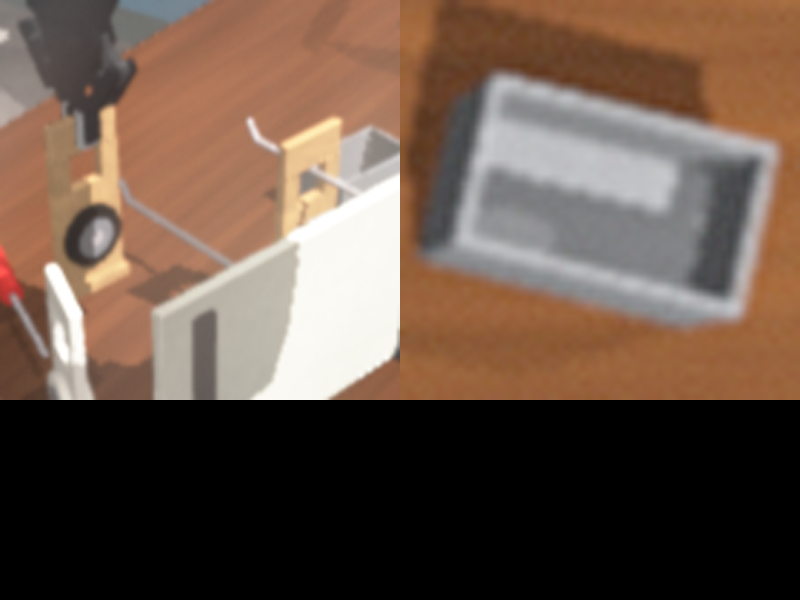

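The pack is free of the peg and the other peg is undisturbed. In the bin crop the rim corners are roughly TL (490,72), TR (780,145), BR (742,315) and BL (457,245).

Run:
```python
from h import *
k=56/400
px=[(400+(x-400+.5)*k-.5,165+(y+.5)*k-.5) for x,y in((490,72),(780,145),(742,315),(457,245))]
R=np.array([plane("top",p,.06) for p in px]); n=np.linalg.norm
print(R.round(3).tolist(),"sides",[n(R[i]-R[i-1]).round(3) for i in range(4)],"ctr",R.mean(0).round(4))
v=(R[0]+R[3]-R[1]-R[2]); w=R[0]+R[1]-R[2]-R[3]
print("yaw from y side",np.degrees(np.arctan2(v[1],v[0]))-90,"x side",np.degrees(np.arctan2(w[1],w[0])))
for z in(0.06,):
    yw=np.radians(-13);c=R.mean(0);ex=np.array([np.cos(yw),np.sin(yw),0]);ey=np.array([-ex[1],ex[0],0])
    q=[proj("top",c+a*.033*ex+b*.055*ey) for a,b in((1,1),(1,-1),(-1,-1),(-1,1))]
    print("px measured",np.round(px,1).tolist(),"px of 66x110 rect",np.round(q,1).tolist())
togo(*R.mean(0)[:2],.295,-13)
```

```text
[[0.566, -0.28, 0.06], [0.538, -0.391, 0.06], [0.473, -0.373, 0.06], [0.5, -0.266, 0.06]] sides [np.float64(0.068), np.float64(0.114), np.float64(0.067), np.float64(0.111)] ctr [ 0.5191 -0.3274  0.06  ]
yaw from y side -14.357981027621932 x side -13.637890880115467
px measured [[412.2, 174.6], [452.8, 184.9], [447.4, 208.7], [407.6, 198.9]] px of 66x110 rect [[412.6, 175.6], [452.0, 184.4], [447.5, 208.0], [407.9, 199.1]]
tcp [0.6042 0.0236 0.2147] tool z [-0.  0. -1.] y yaw -12.03 F [ 0.5 -0.3 -1.2] open 0.0092 t 9.28
togo units tx,ty,tz [-14.44  -0.4   -3.21] roll units 0.12
```

The bin is at (0.519, −0.327), yaw −14°, with sides 67 × 112 against the given 66 × 110. I'll raise the pack and carry it over, clear of the hinge peg's tip at x≈0.52.

{"api": "carry_out", "payload": {
  "targets": [
    {"tx": 0, "ty": 0, "tz": -0.5, "roll": 0.25, "grip": 1},
    {"tx": 0, "ty": 0, "tz": -0.8, "roll": 0, "grip": 1},
    {"tx": 0, "ty": 0, "tz": -0.8, "roll": 0, "grip": 1},
    {"tx": -0.4, "ty": 0, "tz": -0.4, "roll": 0, "grip": 1},
    {"tx": -0.8, "ty": 0, "tz": 0, "roll": 0, "grip": 1},
    {"tx": -1, "ty": 0, "tz": 0, "roll": 0, "grip": 1},
    {"tx": -1, "ty": 0, "tz": 0, "roll": 0, "grip": 1},
    {"tx": -1, "ty": 0, "tz": 0, "roll": 0, "grip": 1},
    {"tx": -1, "ty": 0, "tz": 0, "roll": 0, "grip": 1},
    {"tx": -1, "ty": 0, "tz": 0, "roll": 0, "grip": 1},
    {"tx": -1, "ty": 0, "tz": 0, "roll": 0, "grip": 1},
    {"tx": -1, "ty": 0, "tz": 0, "roll": 0, "grip": 1}
  ]
}}

```text
time: 10.78
tcp_pos: [0.5532, -0.1772, 0.2761]
ee_rot: [0.789, 0.615, -0.001, -0.001]
force: [2.0, 0.1, -1.0]
opening: 0.0094
grip_force: 42.0
```

{"api": "carry_out", "payload": {
  "targets": [
    {"tx": -1, "ty": 0, "tz": 0, "roll": 0, "grip": 1},
    {"tx": -1, "ty": 0, "tz": 0, "roll": 0, "grip": 1},
    {"tx": -1, "ty": 0, "tz": 0, "roll": 0, "grip": 1},
    {"tx": -1, "ty": 0, "tz": 0, "roll": 0, "grip": 1},
    {"tx": -0.8, "ty": 0, "tz": 0, "roll": 0, "grip": 1},
    {"tx": -0.4, "ty": 0, "tz": 0, "roll": 0, "grip": 1},
    {"tx": 0, "ty": 0, "tz": 0, "roll": 0, "grip": 1},
    {"tx": 0, "ty": 0, "tz": 0, "roll": 0, "grip": 1}
  ]
}}

```text
time: 11.78
tcp_pos: [0.5232, -0.3009, 0.2772]
ee_rot: [0.788, 0.616, 0.0, -0.0]
force: [0.5, -0.2, -1.9]
opening: 0.0094
grip_force: 42.0
```

Run:
```python
from h import *
togo(.519,-.327,.25,-14)
```

```text
tcp [ 0.5232 -0.3009  0.2772] tool z [-0.  0. -1.] y yaw -14.0 F [ 0.5 -0.2 -1.9] open 0.0094 t 11.78
togo units tx,ty,tz [-1.05  0.09  1.09] roll units -0.0
```

{"api": "carry_out", "payload": {
  "targets": [
    {"tx": -0.5, "ty": 0.09, "tz": 0, "roll": 0, "grip": 1},
    {"tx": -0.55, "ty": 0, "tz": 0, "roll": 0, "grip": 1},
    {"tx": 0, "ty": 0, "tz": 0.8, "roll": 0, "grip": 1},
    {"tx": 0, "ty": 0, "tz": 0.8, "roll": 0, "grip": 1},
    {"tx": 0, "ty": 0, "tz": 0, "roll": 0, "grip": 1},
    {"tx": 0, "ty": 0, "tz": 0, "roll": 0, "grip": 1}
  ]
}}

```text
time: 12.52
tcp_pos: [0.5189, -0.3272, 0.2369]
ee_rot: [0.788, 0.616, -0.0, -0.0]
force: [0.2, 0.0, -1.4]
opening: 0.0092
grip_force: 42.0
```

Run:
```python
from h import *
togo(.519,-.327,.151,-14)
s=bot.get_image("side")[:,:,::-1];t=bot.get_image("top")[:,:,::-1]
o=np.zeros((500,800,3),np.uint8)
o[:,:400]=cv2.resize(s[60:180,330:426],(400,500),interpolation=cv2.INTER_CUBIC)
o[:400,400:]=cv2.resize(t[150:240,390:480],(400,400),interpolation=cv2.INTER_CUBIC)
cv2.imwrite("pics/crop5.png",o)
```

```text
tcp [ 0.5189 -0.3272  0.2369] tool z [-0.  0. -1.] y yaw -14.02 F [ 0.2  0.  -1.4] open 0.0092 t 12.53
togo units tx,ty,tz [0.01 0.   3.44] roll units -0.0
```

View pics/crop5.png

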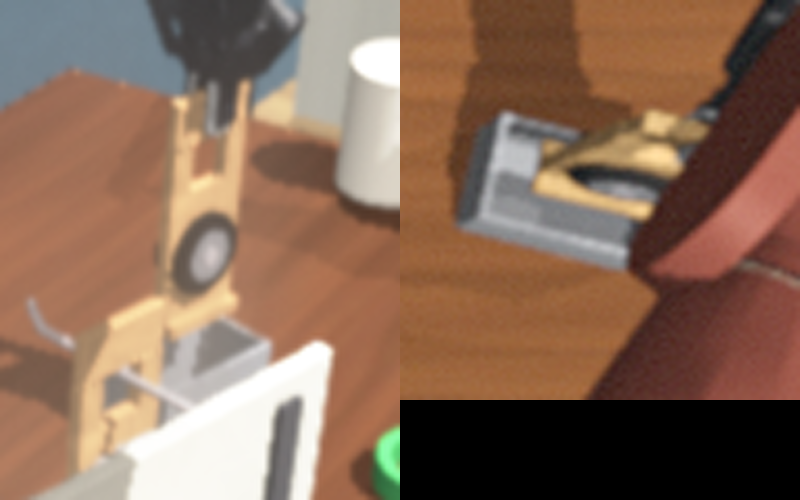

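The pack hangs upright over the bin and is aligned with it. I'll lower it, slowly near the floor.

{"api": "carry_out", "payload": {
  "targets": [
    {"tx": 0, "ty": 0, "tz": 0.4, "roll": 0, "grip": 1},
    {"tx": 0, "ty": 0, "tz": 0.4, "roll": 0, "grip": 1},
    {"tx": 0, "ty": 0, "tz": 0.4, "roll": 0, "grip": 1},
    {"tx": 0, "ty": 0, "tz": 0.4, "roll": 0, "grip": 1},
    {"tx": 0, "ty": 0, "tz": 0, "roll": 0, "grip": 1}
  ]
}}

```text
time: 13.25
tcp_pos: [0.5183, -0.327, 0.1956]
ee_rot: [0.788, 0.615, -0.0, -0.001]
force: [-0.7, 0.4, -1.8]
opening: 0.0094
grip_force: 42.0
```

{"api": "carry_out", "payload": {
  "targets": [
    {"tx": 0, "ty": 0, "tz": 0.4, "roll": 0, "grip": 1},
    {"tx": 0, "ty": 0, "tz": 0.4, "roll": 0, "grip": 1},
    {"tx": 0, "ty": 0, "tz": 0.4, "roll": 0, "grip": 1},
    {"tx": 0, "ty": 0, "tz": 0.3, "roll": 0, "grip": 1},
    {"tx": 0, "ty": 0, "tz": 0.2, "roll": 0, "grip": 1},
    {"tx": 0, "ty": 0, "tz": 0, "roll": 0, "grip": 1},
    {"tx": 0, "ty": 0, "tz": 0, "roll": 0, "grip": 1}
  ]
}}

```text
time: 14.12
tcp_pos: [0.5192, -0.3277, 0.1553]
ee_rot: [0.788, 0.615, 0.0, 0.0]
force: [0.3, 0.2, -1.8]
opening: 0.0093
grip_force: 42.0
```

{"api": "carry_out", "payload": {
  "targets": [
    {"tx": 0, "ty": 0, "tz": 0.05, "roll": 0, "grip": 1},
    {"tx": 0, "ty": 0, "tz": 0, "roll": 0, "grip": 1},
    {"tx": 0, "ty": 0, "tz": 0, "roll": 0, "grip": 1}
  ]
}}

```text
time: 14.5
tcp_pos: [0.519, -0.3275, 0.1537]
ee_rot: [0.788, 0.615, 0.0, 0.0]
force: [-0.3, -1.0, -1.3]
opening: 0.0097
grip_force: 42.0
```

{"api": "carry_out", "payload": {
  "targets": [
    {"tx": 0, "ty": 0, "tz": 0.06, "roll": 0, "grip": 1},
    {"tx": 0, "ty": 0, "tz": 0, "roll": 0, "grip": 1},
    {"tx": 0, "ty": 0, "tz": 0, "roll": 0, "grip": 1}
  ]
}}

```text
time: 14.88
tcp_pos: [0.5189, -0.3275, 0.152]
ee_rot: [0.788, 0.615, -0.0, -0.0]
force: [0.3, 1.0, -2.0]
opening: 0.0095
grip_force: 42.0
```

{"api": "carry_out", "payload": {
  "targets": [
    {"tx": 0, "ty": 0, "tz": 0.04, "roll": 0, "grip": 1},
    {"tx": 0, "ty": 0, "tz": 0, "roll": 0, "grip": 1},
    {"tx": 0, "ty": 0, "tz": 0, "roll": 0, "grip": 1}
  ]
}}

```text
time: 15.25
tcp_pos: [0.519, -0.3275, 0.1512]
ee_rot: [0.788, 0.615, 0.0, 0.0]
force: [0.0, 0.0, -1.3]
opening: 0.0093
grip_force: 42.1
```

{"api": "carry_out", "payload": {
  "targets": [
    {"tx": 0, "ty": 0, "tz": 0.04, "roll": 0, "grip": 1},
    {"tx": 0, "ty": 0, "tz": 0, "roll": 0, "grip": 1},
    {"tx": 0, "ty": 0, "tz": 0, "roll": 0, "grip": 1}
  ]
}}

```text
time: 15.62
tcp_pos: [0.5193, -0.3277, 0.1511]
ee_rot: [0.788, 0.615, 0.0, 0.0]
force: [-0.8, 0.9, 5.4]
opening: 0.0092
grip_force: 43.1
```

{"api": "carry_out", "payload": {
  "targets": [
    {"tx": 0, "ty": 0, "tz": 0.03, "roll": 0, "grip": 1},
    {"tx": 0, "ty": 0, "tz": 0, "roll": 0, "grip": 1},
    {"tx": 0, "ty": 0, "tz": 0, "roll": 0, "grip": 1}
  ]
}}

```text
time: 16.0
tcp_pos: [0.5195, -0.3278, 0.1511]
ee_rot: [0.788, 0.615, 0.0, 0.001]
force: [-1.0, 1.4, 8.2]
opening: 0.0093
grip_force: 43.5
```

The pack is on the floor: contact came at z=0.151, exactly as expected, at 8 N. I'll ease off the load and release.

{"api": "carry_out", "payload": {
  "targets": [
    {"tx": 0, "ty": 0, "tz": -0.05, "roll": 0, "grip": 1},
    {"tx": 0, "ty": 0, "tz": 0, "roll": 0, "grip": 1},
    {"tx": 0, "ty": 0, "tz": 0, "roll": 0, "grip": 0.8},
    {"tx": 0, "ty": 0, "tz": 0, "roll": 0, "grip": 0.7},
    {"tx": 0, "ty": 0, "tz": 0, "roll": 0, "grip": 0.5},
    {"tx": 0, "ty": 0, "tz": 0, "roll": 0, "grip": 0.3},
    {"tx": 0, "ty": 0, "tz": 0, "roll": 0, "grip": 0.2},
    {"tx": 0, "ty": 0, "tz": 0, "roll": 0, "grip": 0.2},
    {"tx": 0, "ty": 0, "tz": 0, "roll": 0, "grip": 0.2}
  ]
}}

```text
time: 17.12
tcp_pos: [0.519, -0.3275, 0.1506]
ee_rot: [0.788, 0.615, 0.0, 0.0]
force: [-0.9, -0.0, 0.1]
opening: 0.0682
grip_force: 0.0
```

{"api": "carry_out", "payload": {
  "targets": [
    {"tx": 0, "ty": 0, "tz": -0.3, "roll": 0, "grip": 0.2},
    {"tx": 0, "ty": 0, "tz": -0.6, "roll": 0, "grip": 0.2},
    {"tx": 0, "ty": 0, "tz": -0.9, "roll": 0, "grip": 0.2},
    {"tx": 0, "ty": 0, "tz": -1, "roll": 0, "grip": 0.2},
    {"tx": 0, "ty": 0, "tz": -1, "roll": 0, "grip": 0.2},
    {"tx": -1, "ty": 0, "tz": -1, "roll": 0, "grip": 0.2},
    {"tx": -1, "ty": 0, "tz": -0.5, "roll": 0, "grip": 0.2},
    {"tx": -1, "ty": 0, "tz": 0, "roll": 0, "grip": 0.2},
    {"tx": -1, "ty": 0, "tz": 0, "roll": 0, "grip": 0.2},
    {"tx": -1, "ty": 0, "tz": 0, "roll": 0, "grip": 0.2},
    {"tx": 0, "ty": 0, "tz": 0, "roll": 0, "grip": 0.2},
    {"tx": 0, "ty": 0, "tz": 0, "roll": 0, "grip": 0.2}
  ]
}}

```text
time: 18.62
tcp_pos: [0.4885, -0.4486, 0.2824]
ee_rot: [0.788, 0.615, 0.0, -0.001]
force: [0.8, -0.5, -0.5]
opening: 0.0681
grip_force: 0.0
```

Run:
```python
from h import *
togo(.519,-.327,.151,-14)
s=bot.get_image("side")[:,:,::-1];t=bot.get_image("top")[:,:,::-1]
o=np.zeros((500,800,3),np.uint8)
o[:,:400]=cv2.resize(s[60:210,300:420],(400,500),interpolation=cv2.INTER_CUBIC)
o[:400,400:]=cv2.resize(t[150:270,330:450],(400,400),interpolation=cv2.INTER_CUBIC)
cv2.imwrite("pics/crop6.png",o)
```

```text
tcp [ 0.4885 -0.4486  0.2824] tool z [-0.001  0.001 -1.   ] y yaw -14.05 F [ 0.8 -0.5 -0.5] open 0.0681 t 18.62
togo units tx,ty,tz [5.01 0.01 5.26] roll units -0.01
```

View pics/crop6.png

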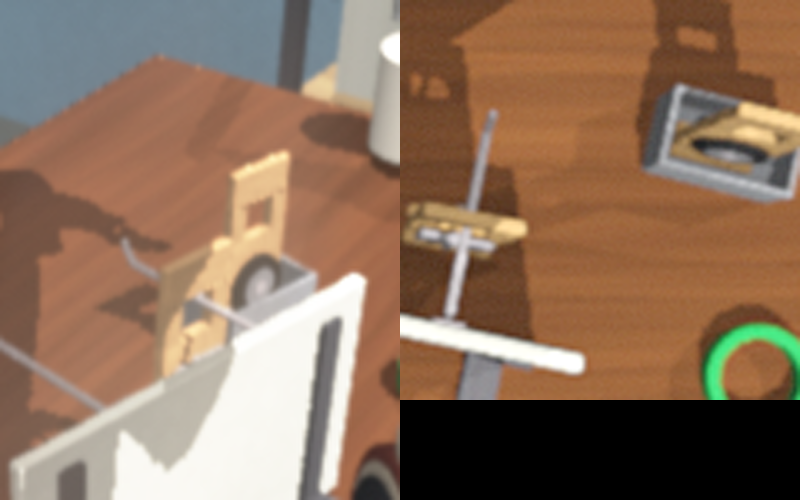

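The castor pack stands upright in the bin, header up at (262,170). The hinge pack still hangs on its peg, and the gripper is clear of everything. I'll hand in the job.

```bash
python3 -c "
from station import bot
print(bot.job_done())"
```

```text
the job is handed in; nothing more can be done
None
```

The castor-wheel pack was lifted off its peg and lowered into the grey bin, where it stands upright with its header up; the hinge pack still hangs on its peg, and the job was handed in at about 19 s.

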